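Close the brooch showcase and prove its catch has taken

TASK

The little wooden doll has been left standing in the way of the open brooch showcase: stand it somewhere on the counter beyond the door's reach, then close the glass door and press it home on its catch. Check that the catch holds with a steady, firm tug outwards on the handle, not so hard that it is torn open; if the door gives, press it again harder and tug again, until it holds. Leave the other goods where they stand and the door shut.

Things in the scene. Friction and masses are not known exactly. Their poses are not given: they have to be found in the camera images.
- showcase: Low glass case with wooden edges, 160 mm wide, 90 deep, 124 high, fixed on the counter, with brooches inside. Origin: centre of its underside, on the counter. Its x axis points from the open front (door side) to the back, y from the hinge side to the catch side, z up. Front of the case at its x = -45 mm, outer face of the shut door at x = -59 mm.
- door (a joint): Door angle, rad: 0 = fully shut, at most 1.95; starts wide open. Shut, the leaf lies along the showcase's +y, 3 to 163 mm from the hinge axis, 14 mm thick, 13 to 121 mm above the counter. Opening by a turns it by +a about vertical (anticlockwise from above). Hinge a little stiff: stays where left. Caught: below 0.02, about 1 mm of play. Not caught: stands 3 to 10 mm proud, swings out at a touch.
- hinge (a point): Point on the door's vertical hinge axis, 67 mm above the counter, at the showcase's own (x, y) = (-52, -83) mm; it does not move with the door. Its axes are parallel to the showcase's.
- handle (a point): Middle of the handle bar: level steel bow, 9 mm thick, 112 mm above the counter, on the door's outer face. The bar runs along the leaf 92 to 156 mm from the hinge axis, its centre line 36 mm off the face: a slot 31 mm wide behind it, open above and below, 55 mm clear between its two 9 mm legs. Own x points through the door (into the case when shut), y along the bar away from the hinge, z up.
- catch_roller: Steel spring roller (6 mm) of the catch, on the case floor; a strike on the door's bottom rail, 140 mm from the hinge axis, snaps behind it over the last 10 mm of closing. How tight it is set is hidden: snapping shut takes 7 to 15 N at the handle; caught, it holds a pull of at least 10 N there and is torn open by more. 5 to 8 N for half a second is a fair test. Origin: middle of the roller.
- doll: Small turned wooden doll with a black head and dark body, 35 mm across, 112 mm high, light, round; stands upright on the counter inside the swing of the open door, between door and case. Origin: centre of its foot.
- broad_candle: Bystander: white painted candle on a square black foot, 61 x 61 x 66 mm, on the counter to the right. Origin: centre of its underside.
- narrow_candle: Bystander: white painted candle on a square black foot, 56 x 56 x 66 mm, on the counter to the right. Origin: centre of its underside.
- bottle: Bystander: upright white bottle, 39 mm across, 150 mm high, left of the showcase. Origin: centre of its underside.
- stamp: Bystander: wooden hand stamp, foot 26 x 45 mm, 67 mm high with its turned handle, on the counter at the back, right of the showcase. Origin: centre of its underside.
There are look-alikes about, which are no part of the job. Leave any orange or purple look-alike of the doll alone.

How it is judged:
On the way, in this order (a step that is already met when the one before it is completed fails the run):
1. the door has been pressed shut on its catch (not yet pulled) (value of joint door below 0.02 rad and contact force between catch_roller and door below 1 N), for 0.05 s.
2. the handle is tugged: the catch carries a pull of at least 3 N and the door stays shut (contact force between catch_roller and door above 3 N and value of joint door below 0.025 rad), for 0.2 s.
At the end, for the whole second after the job is handed in: The door is shut and caught (below 0.02 rad); the doll stands upright (within 0.1 rad) and still on the counter, its centre more than 185 mm from the hinge axis, so the door's swing clears it; the candles, the bottle and the stamp stand upright (value of joint door below 0.02 rad and angle between doll's own z axis and vertical below 0.1 rad and height (world z) of doll between -0.006 and 0.006 m and horizontal distance between doll and hinge above 0.185 m and linear speed of doll below 0.02 m/s and angle between each of broad_candle, narrow_candle, bottle, stamp's own z axis and vertical below 0.15 rad); the robot touches nothing.
It fails at once if the doll is knocked over (angle between doll's own z axis and vertical above 0.8 rad).
It fails at once if a bystander (candle, bottle or stamp) is shifted by more than 25 mm (distance of any of broad_candle, narrow_candle, bottle, stamp from where it was at the start of the episode above 0.025 m).
It also fails if it takes over 61 s, if anything falls off the work surface, if the arm or the gripper's body presses on something with over 40 N, if the wrist force passes 120 N, or if a joint passes its speed limit or range.

ROBOT

A 6-joint arm with a two-finger parallel gripper is mounted at the origin on a cart in front of the work surface, level with it; the furniture and walls round the work are solid. World frame = base frame: x ahead of the robot, y to its left, z up, the work surface at z = 0. Lengths are in m, angles in rad, forces in N, time in s.
With the tool pointing down it reaches from about 0.3 to 0.775 m from the base axis. Payload 14.6 kg.
Tool frame: the origin (TCP) lies midway between the tips of the shut fingers; the grasp point (between the pads) lies 19 mm behind it (tcp_to_grasp is the distance from the TCP to the grasp point, in m); z points along the fingers, y is the direction in which the jaws open and shut (so a half turn about z gives the same grasp; the last joint's range is limited). The gripper opens to 85 mm and grips with 20 to 120 N. Pads are 22 mm wide; open, the fingers measure 114 mm over their backs; the gripper's body (76 mm by 85 mm) begins 54 mm behind the grasp point. The pads swing forward as they close: fully open they stand 13 mm farther back than shut.
Start: joints at [-1.182, 0.3, 1.521, -0, 1.321, -0.067], TCP at [0.242, -0.494, 0.231] pointing down, gripper open.
Joint ranges: [-3.03, 3.03], [-0.79, 2.21], [0.23, 2.52], [-1.04, 4.18], [0, 3.07], [-2.55, 2.55]. Speed limits (rad/s): [2.22, 2.22, 2.57, 3.14, 3.14, 3.14].

INTERFACE

Orientations are given as a unit quaternion [w, x, y, z].
In Python, from plant import read_state, snapshot, hand_in, tcp_to_grasp gives the robot as it stands.
- The arm moves only by the shell command python3 -m handwheel 'ROWS' [FORCE]. ROWS is JSON, a list of rows, each a list of 3 entries, a list of its own where there are three numbers: the shift along the tool's x, y, z in cm, then the turn, a rotation vector about the tool's x, y, z in degrees, then the opening, from 0 (shut) to 1 (fully open). In form: [[[tx, ty, tz], [ax, ay, az], grip], ...]. A call has 1 to 8 rows; each row shifts and turns the commanded pose from where the row before left it, along the tool's axes as they then stand; what a row does not reach is not made up. A row lasts 1/10 s, in which the tool goes at most 50 mm and 8.59 degrees, less where a joint would pass 70% of its speed; a pose out of reach is approached as far as the arm can. A call is refused whole if a number of a shift passes 5 or a number of a turn 8.59, either way. A call with a gripper value outside its range is refused whole. The fingers move at their own pace and stop on an object; FORCE is the grip in N (left out, the last holds). Time passes only in rows, so rows that do not move let the fingers close. It gives the time, the measured TCP pose, the force and the opening at its end, in the units of the state.
- read_state(): the state, without advancing time (a new reading comes with each control period).
- snapshot(name): name is "scene" or "side" or "wrist"; returns a dict with "color" (480x640x3 uint8, blue, green, red), "fx", "fy", "cx", "cy" (pixels), "extrinsics" (4x4, takes a point from world to camera coordinates). Camera axes: x right, y down, z forward; pixel columns grow to the right and rows downward; lengths in m; the calibration is good to about 2 mm. A picture is of the moment at which its call begins. There is no depth.
- hand_in(): hands the job in, once; it reports no verdict.
The state is a dict: "clock": time; "joints": joint angles; "joint_vel": joint speeds; "joint_efforts": joint torques, N m; "tcp_pos": TCP position; "orientation": TCP orientation; "force": force on the tool from outside, world axes, zero at the start; "ft_torque": the same for the moment, N m; "gripper_width": finger opening in m.
Only numpy, scipy, OpenCV 4.12 (cv2) and the standard library are available. Lean on these libraries where they do the work, as an engineer would, in place of code of your own. Each camera call takes 0.05 s, during which the arm holds its last target.

## Working session

There is one attempt and no reset: what is moved stays moved. The work goes in short steps, Python scripts to look and compute and a shell command to move; the robot and the scene stay as the last step left them, time stands still between calls to the robot, and variables do not carry over. Pictures are saved under pics/ and viewed, and the job is handed in when it is done.

```bash
ls; mkdir -p pics; cat > h.py <<'E'
import numpy as np, cv2
from plant import read_state, snapshot, tcp_to_grasp
from scipy.spatial.transform import Rotation as R
def ray(s,u,v):
    E=np.array(s["extrinsics"]); Rm=E[:3,:3]; c=-Rm.T@E[:3,3]
    d=Rm.T@np.array([(u-s["cx"])/s["fx"],(v-s["cy"])/s["fy"],1.]); return c,d
def onz(s,u,v,z):
    c,d=ray(s,u,v); return c+d*(z-c[2])/d[2]
def proj(s,p):
    E=np.array(s["extrinsics"]); q=E[:3,:3]@np.array(p)+E[:3,3]
    return s["fx"]*q[0]/q[2]+s["cx"], s["fy"]*q[1]/q[2]+s["cy"]
E
python3 - <<'E'
from h import *
import pickle
for n in ["scene","side","wrist"]:
    s=snapshot(n); cv2.imwrite(f"pics/{n}0.png",s["color"]); pickle.dump(s,open(f"{n}0.pkl","wb"))
    c,d=ray(s,320,240); print(n,c.round(3),d.round(2),s["fx"])
print(read_state(), tcp_to_grasp)
E
```

```text
pics
scene [-0.089  0.587  0.542] [ 0.68 -0.54 -0.49] 450.9375701337384
side [-0.094  0.218  0.946] [ 0.59 -0.09 -0.8 ] 607.3071658258476
wrist [ 0.301 -0.465  0.374] [-0.23 -0.13 -0.96] 380.86228824894886
{'clock': 0.15, 'joints': array([-1.18159299e+00,  3.00386145e-01,  1.52144107e+00, -3.45461248e-05,
        1.32071503e+00, -6.66224309e-02]), 'joint_vel': array([-8.10743676e-04, -7.47045388e-04, -1.11116603e-03,  3.12044041e-05,
        1.40829710e-03,  2.16446918e-03]), 'joint_efforts': array([ 1.17667929e-03, -5.43665457e+01, -3.61885071e+01, -4.15264299e-05,
        3.16619800e-03,  1.44363668e-05]), 'tcp_pos': array([ 0.24202146, -0.49368442,  0.23082715]), 'orientation': array([-4.65944490e-04,  9.74139012e-01,  2.25949018e-01, -9.27646879e-05]), 'force': array([0.15275059, 0.10151493, 0.51518117]), 'ft_torque': array([ 0.04736679,  0.02219571, -0.02159071]), 'gripper_width': 0.08529092317788733} 0.0187
```

View pics/scene0.png

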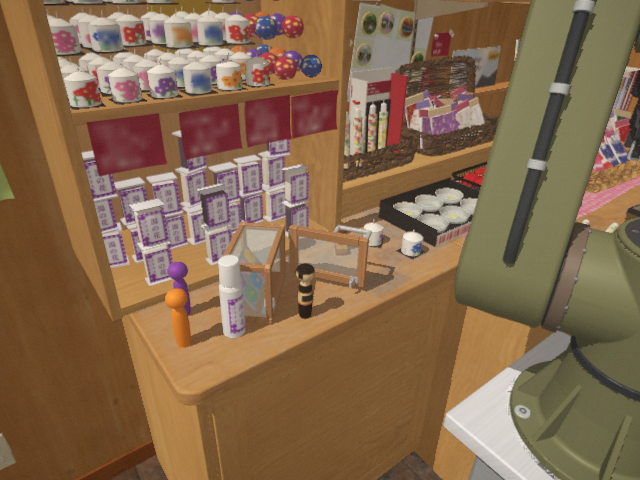

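View pics/side0.png

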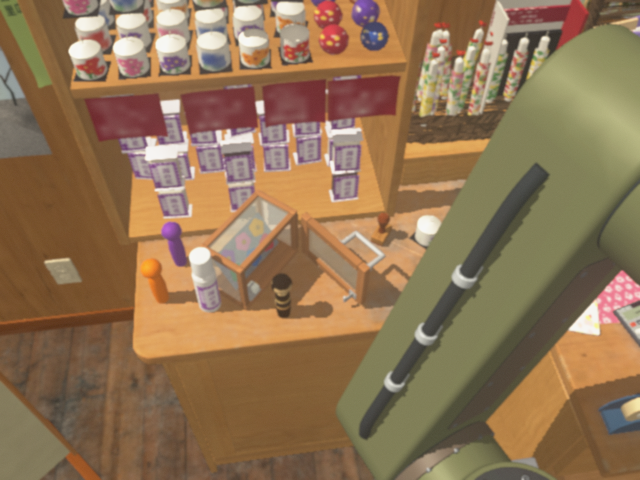

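View pics/wrist0.png

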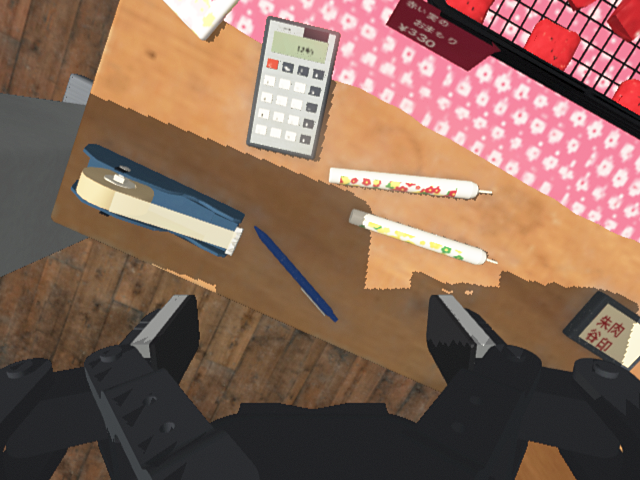

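The doll candidates are: orange at scene (178,318), purple at (179,287), and black-headed dark at (305,291) or side (283,296). Only the dark one fits, since it has a black head and stands between the door and the case. I'll enlarge it to confirm.

```bash
python3 - <<'E'
import cv2
a=cv2.imread("pics/scene0.png")[215:355,150:430]; b=cv2.imread("pics/side0.png")[180:330,130:450]
cv2.imwrite("pics/c1.png",cv2.resize(a,None,fx=2.85,fy=2.85,interpolation=2)); cv2.imwrite("pics/c2.png",cv2.resize(b,None,fx=2.5,fy=2.5,interpolation=2))
E
```

```text
(no output)
```

View pics/c1.png

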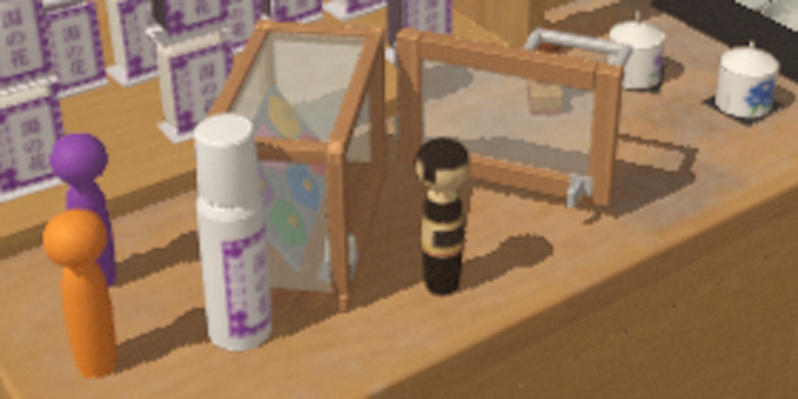

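View pics/c2.png

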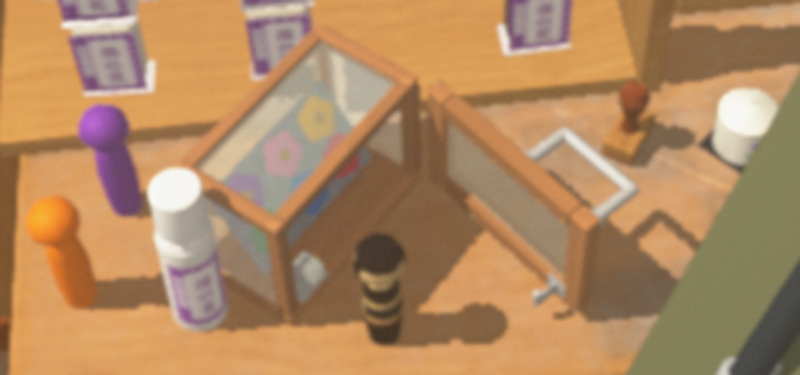

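The enlarged crops confirm the black-headed, striped doll at scene (305,291), side (283,296), in front of the open door. Next I'll measure the case top corners, door top, handle, doll and bystanders.

```bash
python3 - <<'E'
from h import *
import pickle
S=pickle.load(open("scene0.pkl","rb"));D=pickle.load(open("side0.pkl","rb"))
sc=lambda x,y:(150+x/2.85,215+y/2.85)
sd=lambda x,y:(130+x/2.5,180+y/2.5)
def tri(a,b):
    c1,d1=ray(S,*sc(*a));c2,d2=ray(D,*sd(*b)); d1/=np.linalg.norm(d1);d2/=np.linalg.norm(d2)
    t=np.linalg.lstsq(np.c_[d1,-d2],c2-c1,rcond=None)[0]; p,q=c1+t[0]*d1,c2+t[1]*d2
    return ((p+q)/2).round(4), round(np.linalg.norm(p-q)*1000,1)
for n,p,z in [("FC",(275,230),.124),("FH",(416,82),.124),("BH",(320,30),.124),("BC",(186,163),.124),
  ("doorHingeTop",(438,86),.121),("doorFreeTop in",(574,222),.121),("doorFreeTop out",(598,212),.121),
  ("hand far",(635,185),.112),("hand near hinge",(565,133),.112),("dollfoot",(384,330),0),
  ("stampfoot",(628,145),0),("candletop",(747,112),.06),("bottle",(200,318),0)]:
    print(n,onz(D,*sd(*p),z).round(4))
for n,p,z in [("FC",(334,147),.124),("FH",(383,32),.124),("BH",(262,24),.124),("doorHingeTop",(407,35),.121),("doorFree",(608,70),.121),
  ("hand far",(622,58),.112),("hand near",(533,42),.112),("dollfoot",(442,285),0),("candL",(640,80),0),("candR",(748,108),0),("bottle",(240,335),0),("orange",(96,368),0),("purple",(98,280),0)]:
    print("scene",n,onz(S,*sc(*p),z).round(4))
print(tri((443,160),(379,254)),"dollhead"); print(tri((334,147),(275,230)),"FC"); print(tri((622,55),(635,185)),"hand far")
for y in (-.2,-.1,0,.1,.2,.3):pass
E
```

```text
FC [0.4641 0.2605 0.124 ]
FH [0.5751 0.1555 0.124 ]
BH [0.632  0.2181 0.124 ]
BC [0.5259 0.3162 0.124 ]
doorHingeTop [0.5719 0.1404 0.121 ]
doorFreeTop in [0.4464 0.0666 0.121 ]
doorFreeTop out [0.4521 0.0496 0.121 ]
hand far [0.4764 0.0188 0.112 ]
hand near hinge [0.526  0.0578 0.112 ]
dollfoot [0.4526 0.1954 0.    ]
stampfoot [ 0.5913 -0.0103  0.    ]
candletop [ 0.5661 -0.0898  0.06  ]
bottle [0.48   0.3247 0.    ]
scene FC [0.4679 0.2622 0.124 ]
scene FH [0.5728 0.1583 0.124 ]
scene BH [0.6308 0.2207 0.124 ]
scene doorHingeTop [0.5643 0.144  0.121 ]
scene doorFree [0.447  0.0624 0.121 ]
scene hand far [0.4655 0.0319 0.112 ]
scene hand near [0.5189 0.0677 0.112 ]
scene dollfoot [0.4499 0.1954 0.    ]
scene candL [ 0.5727 -0.0991  0.    ]
scene candR [ 0.488  -0.1402  0.    ]
scene bottle [0.4836 0.3262 0.    ]
scene orange [0.5077 0.4102 0.    ]
scene purple [0.5858 0.3761 0.    ]
(array([0.4527, 0.1944, 0.0977]), np.float64(2.1)) dollhead
(array([0.4663, 0.2616, 0.1235]), np.float64(3.5)) FC
(array([0.4822, 0.0162, 0.1023]), np.float64(1.5)) hand far
```

```bash
python3 - <<'E'
from h import *
import pickle
S=pickle.load(open("scene0.pkl","rb"));D=pickle.load(open("side0.pkl","rb"))
print([onz(D,u,v,0).round(3)[:2] for u,v in [(150,350),(200,348),(300,340),(380,332),(137,300)]])
print([onz(S,u,v,0).round(3)[:2] for u,v in [(200,390),(300,345),(400,295)]])
im=D["color"].copy()
for p in [(.40,.27,0),(.41,.29,0),(.5726,.1433,.121),(.5726,.1433,.0)]:
    u,v=proj(D,p); cv2.circle(im,(int(u),int(v)),3,(0,0,255),-1)
a=np.deg2rad(46)
for i in range(0,40):
    t=a+np.pi/2+i/39*2.0; u,v=proj(D,(.5726+.163*np.cos(t),.1433+.163*np.sin(t),0)); cv2.circle(im,(int(u),int(v)),1,(0,255,0),-1)
    u,v=proj(D,(.5726+.203*np.cos(t),.1433+.203*np.sin(t),0)); cv2.circle(im,(int(u),int(v)),1,(255,0,0),-1)
cv2.imwrite("pics/d1.png",cv2.resize(im[180:380,120:440],None,fx=2.5,fy=2.5))
E
```

```text
[array([0.409, 0.428]), array([0.402, 0.344]), array([0.394, 0.173]), array([0.39 , 0.033]), array([0.513, 0.454])]
[array([0.398, 0.43 ]), array([0.389, 0.25 ]), array([0.39 , 0.003])]
```

View pics/d1.png

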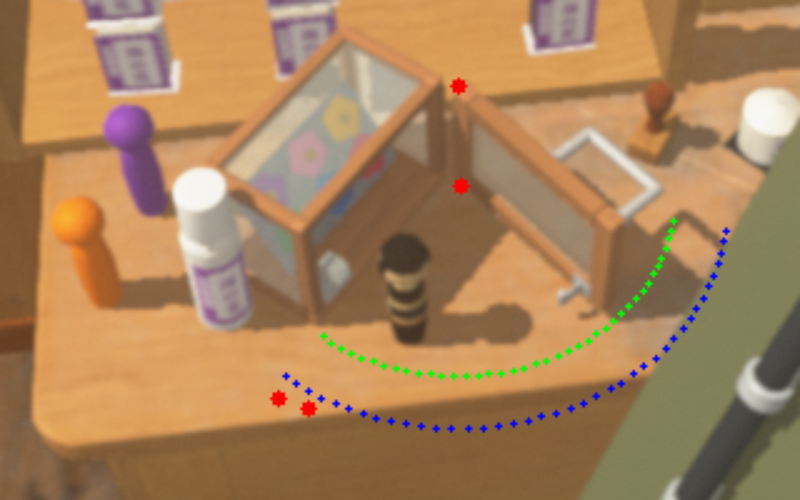

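Measured so far:

| Item | Position or angle |
|---|---|
| Case yaw | about 46° |
| Hinge | about (.573, .143) |
| Door angle | about 1.37 rad |
| Doll | (.451, .195) |
| Counter edge | x ≈ .395 |
| Planned doll spot | front-left, about (.425, .375) |

I'm travelling high over to the doll.

```bash
python3 -m handwheel '[[[2.7,-2.9,0],[0,0,0],1],[[2.7,-2.9,0],[0,0,0],1],[[2.7,-2.9,0],[0,0,0],1],[[2.7,-2.9,0],[0,0,0],1],[[2.7,-2.9,0],[0,0,0],1],[[2.7,-2.9,0],[0,0,0],1],[[2.7,-2.9,0],[0,0,0],1],[[2.7,-2.9,0],[0,0,0],1]]' 20
python3 -m handwheel '[[[2.7,-2.9,0],[0,0,0],1],[[2.7,-2.9,0],[0,0,0],1],[[2.7,-2.9,0],[0,0,0],1],[[2.7,-2.9,0],[0,0,0],1],[[2.7,-2.9,0],[0,0,0],1],[[2.7,-2.9,0],[0,0,0],1],[[2.7,-2.9,0],[0,0,0],1],[[2.7,-2.9,0],[0,0,0],1]]'
python3 -m handwheel '[[[2.7,-2.9,0],[0,0,0],1],[[2.7,-2.9,0],[0,0,0],1],[[0,0,0],[0,0,-8.5],0.75],[[0,0,0],[0,0,-8.5],0.75],[[0,0,0],[0,0,-8.5],0.75],[[0,0,0],[0,0,-8.5],0.75],[[0,0,0],[0,0,-8.5],0.75],[[0,0,0],[0,0,-8.5],0.75]]'
cat >> h.py <<'E'
def delta(target,s=None):
    s=s or read_state(); q=s["orientation"]; Rm=R.from_quat([q[1],q[2],q[3],q[0]]).as_matrix()
    print("t",s["clock"],"tcp",s["tcp_pos"].round(4),"yawy",np.degrees(np.arctan2(Rm[1,1],Rm[0,1])).round(1),"z",Rm[:,2].round(3),"F",s["force"].round(2),"w",round(s["gripper_width"],4),"q6",s["joints"][5].round(2))
    if target is not None: print("move cm tool",((np.array(target)-s["tcp_pos"])@Rm*100).round(2))
E
python3 - <<'E'
from h import *
delta((.451,.195,.231))
s=snapshot("wrist"); cv2.imwrite("pics/w1.png",s["color"])
for p in [(.451,.195,0),(.451,.195,.1)]: print(proj(s,p))
s=snapshot("side"); cv2.imwrite("pics/s1.png",s["color"])
E
```

```text
clock: 0.95
tcp_pos: [0.334, -0.1889, 0.2313]
orientation: [0.0, 0.974, 0.226, 0.0]
force: [1.5, -0.6, 0.4]
gripper_width: 0.0857
clock: 1.75
tcp_pos: [0.4258, 0.1147, 0.2313]
orientation: [0.0, 0.974, 0.226, 0.0]
force: [0.7, -0.7, 0.4]
gripper_width: 0.0854
clock: 2.55
tcp_pos: [0.4486, 0.1888, 0.2311]
orientation: [-0.0, 0.78, 0.626, -0.0]
force: [0.0, -1.0, -0.1]
gripper_width: 0.0641
t 2.55 tcp [0.4486 0.1888 0.2311] yawy -12.5 z [-0. -0. -1.] F [ 0.02 -1.01 -0.09] w 0.0641 q6 0.54
move cm tool [0.66 0.1  0.01]
(np.float64(313.61754577911785), np.float64(198.23452933296875))
(np.float64(313.9108589178918), np.float64(219.44657677137388))
```

View pics/w1.png

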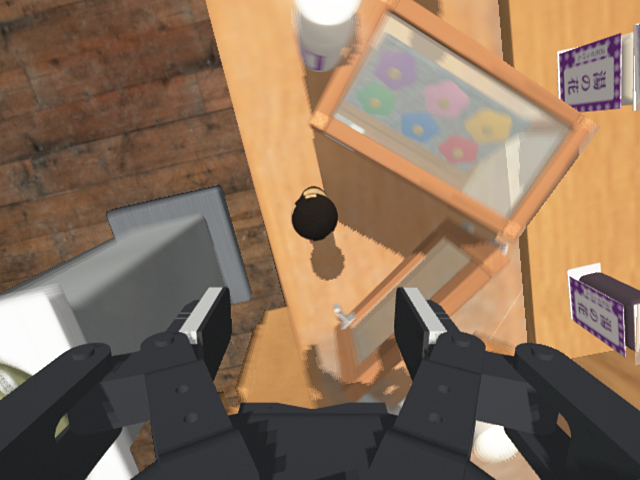

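View pics/s1.png

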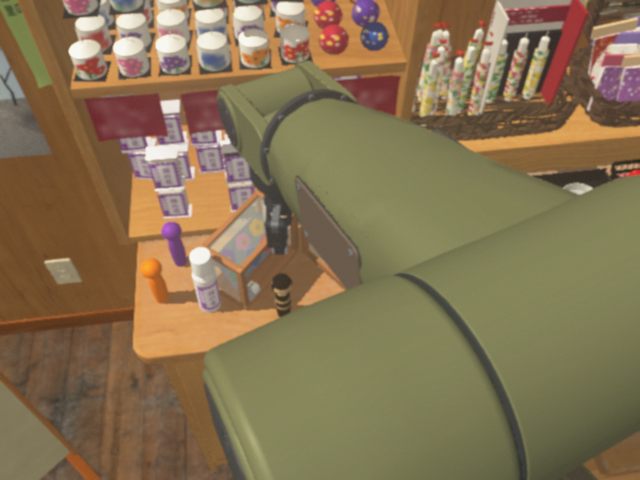

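The wrist view shows the doll's head at (315,217), where I predicted (314,219), so the measurement holds. I'm descending to grip the head near its widest point.

```bash
python3 -m handwheel '[[[0.6,0.1,0],[0,0,0],0.75],[[0,0,3],[0,0,0],0.75],[[0,0,3],[0,0,0],0.75],[[0,0,3],[0,0,0],0.75],[[0,0,3],[0,0,0],0.75],[[0,0,2.5],[0,0,0],0.75],[[0,0,2],[0,0,0],0.75],[[0,0,0],[0,0,0],0.75]]' 20
python3 - <<'E'
from h import *
delta((.451,.195,.065))
s=snapshot("wrist"); cv2.imwrite("pics/w2.png",s["color"])
E
```

```text
clock: 3.45
tcp_pos: [0.4499, 0.1943, 0.064]
orientation: [-0.001, 0.783, 0.622, -0.002]
force: [-0.2, -0.6, 0.8]
gripper_width: 0.0638
t 3.45 tcp [0.4499 0.1943 0.064 ] yawy -13.1 z [-0.004 -0.001 -1.   ] F [-0.17 -0.61  0.77] w 0.0638 q6 0.56
move cm tool [ 0.1   0.09 -0.1 ]
```

View pics/w2.png

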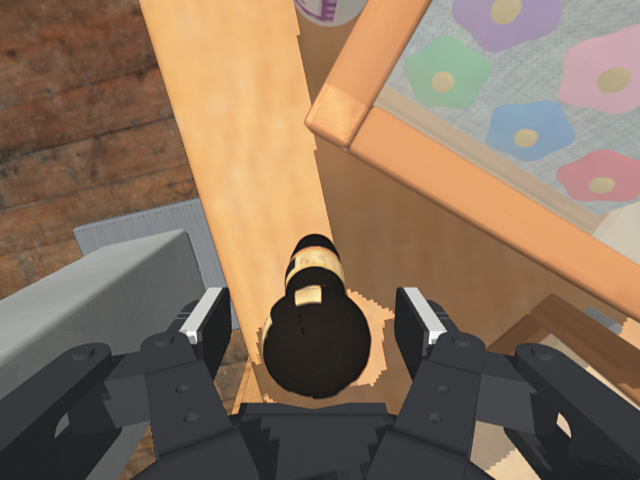

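The doll's head is centred between the jaws at (317,345). I'm closing gently.

```bash
python3 -m handwheel '[[[0,0,0],[0,0,0],0.5],[[0,0,0],[0,0,0],0.4],[[0,0,0],[0,0,0],0.3],[[0,0,0],[0,0,0],0.2],[[0,0,0],[0,0,0],0.2],[[0,0,0],[0,0,0],0.2]]' 20
python3 -m handwheel '[[[0,0,-1],[0,0,0],0.2],[[0,0,-1],[0,0,0],0.2],[[0,0,0],[0,0,0],0.2]]'
python3 - <<'E'
from h import *
delta((.428,.375,.085))
s=snapshot("wrist"); cv2.imwrite("pics/w3.png",s["color"])
s=snapshot("scene"); cv2.imwrite("pics/s3.png",cv2.resize(s["color"][200:380,130:450],None,fx=2.5,fy=2.5))
E
```

```text
clock: 4.1
tcp_pos: [0.4517, 0.1947, 0.0675]
orientation: [0.0, 0.782, 0.623, 0.001]
force: [-0.5, 0.5, 6.8]
gripper_width: 0.0328
clock: 4.4
tcp_pos: [0.4518, 0.1947, 0.0881]
orientation: [0.0, 0.782, 0.623, 0.001]
force: [0.0, 0.1, -0.4]
gripper_width: 0.033
t 4.4 tcp [0.4518 0.1947 0.0881] yawy -12.9 z [ 0.003  0.001 -1.   ] F [ 0.04  0.11 -0.4 ] w 0.033 q6 0.56
move cm tool [17.04 -6.34  0.32]
```

View pics/s3.png

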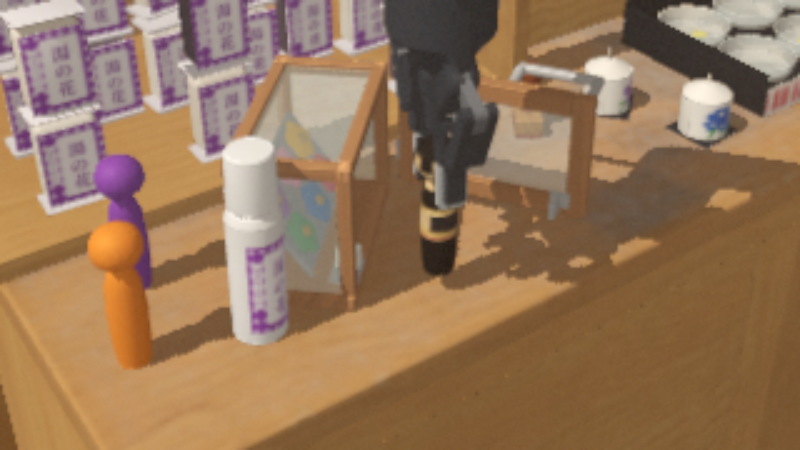

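The doll is held and lifted. I'll carry it high round the front of the case corner and the bottle to about (.428,.40).

```bash
python3 -m handwheel '[[[0,0,-3],[0,0,0],0.2],[[0,0,-3],[0,0,0],0.2],[[0,0,-2],[0,0,0],0.2],[[1.1,-1.6,0],[0,0,0],0.2],[[1.2,-1.7,0],[0,0,0],0.2],[[2.5,-0.6,0],[0,0,0],0.2],[[3,-0.6,0],[0,0,0],0.2],[[3,-0.6,0],[0,0,0],0.2]]'
python3 -m handwheel '[[[3,-0.6,0],[0,0,0],0.2],[[3,-0.6,0],[0,0,0],0.2],[[2.5,-0.6,0],[0,0,0],0.2],[[0,0,0],[0,0,0],0.2],[[0,0,0],[0,0,0],0.2]]'
python3 - <<'E'
from h import *
delta((.428,.40,.07))
s=snapshot("scene"); cv2.imwrite("pics/s4.png",cv2.resize(s["color"][200:400,120:440],None,fx=2.5,fy=2.5))
s=snapshot("side"); cv2.imwrite("pics/s4b.png",cv2.resize(s["color"][180:380,100:420],None,fx=2.5,fy=2.5))
E
```

```text
clock: 5.3
tcp_pos: [0.4251, 0.3121, 0.166]
orientation: [-0.0, 0.782, 0.623, -0.0]
force: [-0.0, -0.0, -0.6]
gripper_width: 0.0328
clock: 5.8
tcp_pos: [0.4264, 0.3979, 0.1655]
orientation: [0.0, 0.782, 0.624, -0.001]
force: [0.4, -0.8, -1.1]
gripper_width: 0.033
t 5.8 tcp [0.4264 0.3979 0.1655] yawy -12.8 z [-0.001 -0.001 -1.   ] F [ 0.41 -0.83 -1.09] w 0.033 q6 0.91
move cm tool [0.25 0.11 9.55]
```

View pics/s4.png

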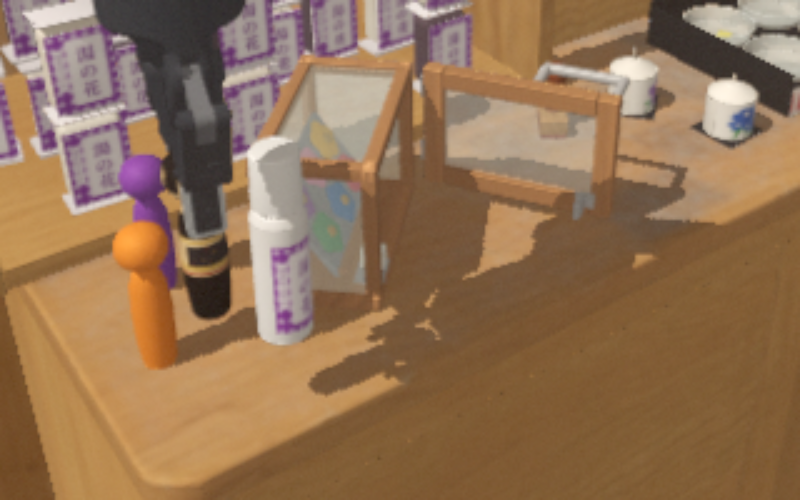

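View pics/s4b.png

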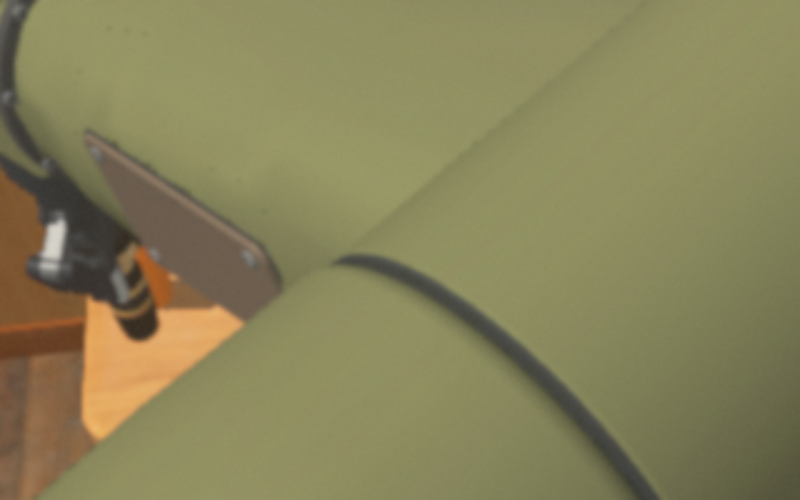

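```bash
python3 -m handwheel '[[[0,0,2.5],[0,0,0],0.2],[[0,0,2.5],[0,0,0],0.2],[[0,0,2],[0,0,0],0.2],[[0,0,1],[0,0,0],0.2],[[0,0,1],[0,0,0],0.2],[[0,0,0],[0,0,0],0.2],[[0,0,0],[0,0,0],0.2]]'
python3 -m handwheel '[[[0,0,0.3],[0,0,0],0.2],[[0,0,0],[0,0,0],0.2]]'
python3 -m handwheel '[[[0,0,0.2],[0,0,0],0.2],[[0,0,0],[0,0,0],0.2]]'
python3 - <<'E'
from h import *
delta((.428,.40,.07))
s=snapshot("scene"); cv2.imwrite("pics/s5.png",cv2.resize(s["color"][230:390,100:340],None,fx=3.3,fy=3.3))
E
```

```text
clock: 6.6
tcp_pos: [0.4271, 0.398, 0.077]
orientation: [-0.0, 0.782, 0.623, 0.0]
force: [-0.2, -0.2, -1.4]
gripper_width: 0.0329
clock: 6.8
tcp_pos: [0.4269, 0.398, 0.0735]
orientation: [0.0, 0.782, 0.623, 0.0]
force: [-0.3, -0.2, -0.6]
gripper_width: 0.0332
clock: 7.0
tcp_pos: [0.4267, 0.3979, 0.0712]
orientation: [-0.0, 0.782, 0.623, -0.0]
force: [0.4, -0.3, -0.7]
gripper_width: 0.0328
t 7.0 tcp [0.4267 0.3979 0.0712] yawy -12.9 z [-0. -0. -1.] F [ 0.36 -0.28 -0.66] w 0.0328 q6 0.91
move cm tool [0.23 0.08 0.12]
```

View pics/s5.png

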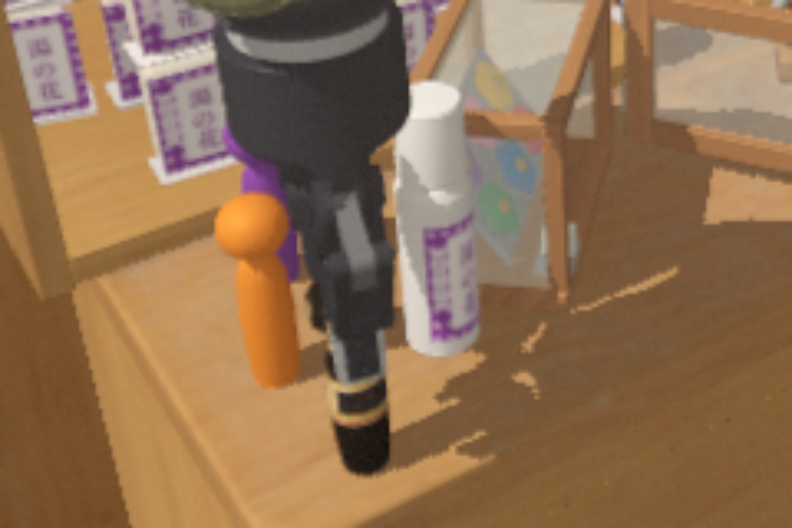

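```bash
for i in 1 2 3; do :; done; python3 -m handwheel '[[[0,0,0.2],[0,0,0],0.2],[[0,0,0],[0,0,0],0.2]]'
python3 -m handwheel '[[[0,0,0.15],[0,0,0],0.2],[[0,0,0],[0,0,0],0.2]]'
python3 -m handwheel '[[[0,0,0.1],[0,0,0],0.2],[[0,0,0],[0,0,0],0.2]]'
```

```text
clock: 7.25
tcp_pos: [0.4267, 0.3979, 0.069]
orientation: [-0.0, 0.782, 0.623, -0.0]
force: [-1.0, 0.2, -0.2]
gripper_width: 0.0332
clock: 7.45
tcp_pos: [0.4268, 0.398, 0.0677]
orientation: [-0.0, 0.782, 0.623, -0.0]
force: [0.0, 0.7, -0.8]
gripper_width: 0.0331
clock: 7.65
tcp_pos: [0.4271, 0.3983, 0.0675]
orientation: [-0.0, 0.782, 0.623, 0.001]
force: [-1.3, -0.7, 6.1]
gripper_width: 0.0331
```

The foot has touched down (6 N upward at TCP z .0675). Now I'll release it.

```bash
python3 -m handwheel '[[[0,0,0],[0,0,0],0.45],[[0,0,0],[0,0,0],0.55],[[0,0,0],[0,0,0],0.6],[[0,0,-1],[0,0,0],0.6],[[0,0,-2],[0,0,0],0.6],[[0,0,-3],[0,0,0],0.6],[[0,0,-3],[0,0,0],0.6],[[0,0,-3],[0,0,0],0.6]]'
python3 - <<'E'
from h import *
delta((.428,.40,.07))
s=snapshot("wrist"); cv2.imwrite("pics/w6.png",s["color"])
s=snapshot("scene"); cv2.imwrite("pics/s6.png",cv2.resize(s["color"][230:390,100:340],None,fx=3.3,fy=3.3))
E
```

```text
clock: 8.45
tcp_pos: [0.4267, 0.3979, 0.1888]
orientation: [-0.0, 0.782, 0.623, 0.0]
force: [-0.0, 0.6, -0.2]
gripper_width: 0.0513
t 8.45 tcp [0.4267 0.3979 0.1888] yawy -12.9 z [ 0.  0. -1.] F [-0.02  0.61 -0.19] w 0.0513 q6 0.91
move cm tool [ 0.23  0.08 11.88]
```

View pics/s6.png

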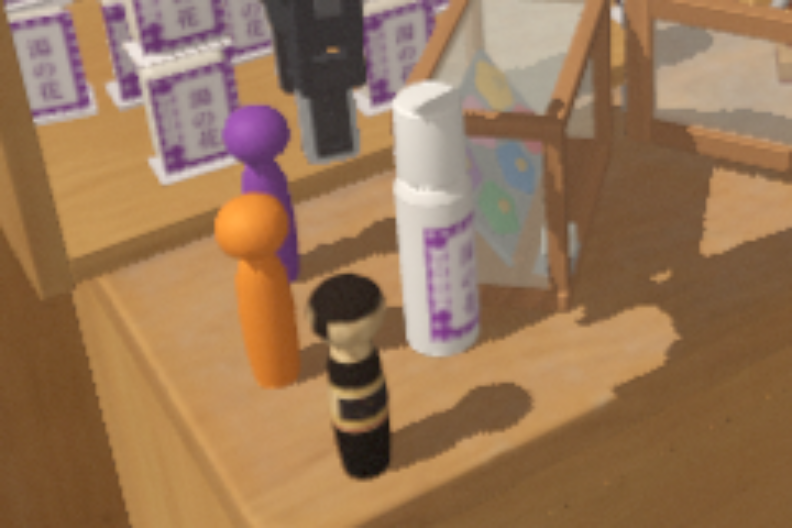

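View pics/w6.png

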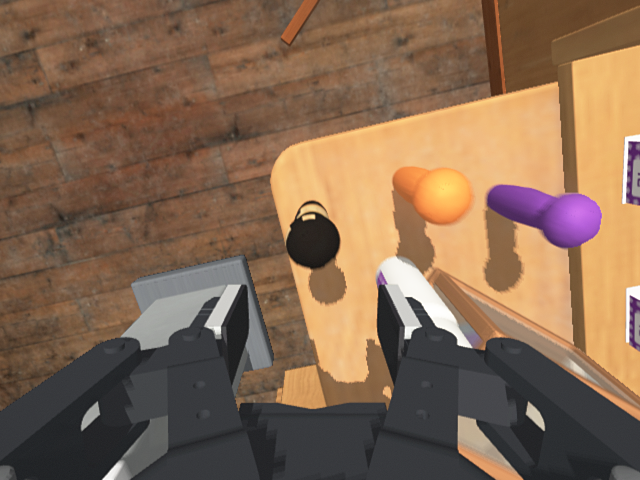

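The doll stands upright and free, with its head at wrist (313,241). I'm rising, turning and moving over to the handle.

```bash
python3 -m handwheel '[[[0,0,-2],[0,0,0],0.6],[[0,0,-2],[0,0,0],0.6],[[-3.4,1.5,-1],[0,0,0],0.6],[[-3.4,1.5,0],[0,0,0],0.6],[[-3.4,1.5,0],[0,0,0],0.6],[[-3.4,1.5,0],[0,0,0],0.6],[[-3.4,1.5,0],[0,0,0],0.6],[[-3.4,1.5,0],[0,0,0],0.6]]'
python3 -m handwheel '[[[-3.4,1.5,0],[0,0,0],0.6],[[-3.4,1.5,0],[0,0,0],0.6],[[-3.4,1.5,0],[0,0,0],0.6],[[0,0,0],[0,0,-8.1],0.6],[[0,0,0],[0,0,-8.1],0.6],[[0,0,0],[0,0,-8.1],0.6],[[0,0,0],[0,0,-8.1],0.6],[[0,0,0],[0,0,-8.1],0.6]]'
python3 -m handwheel '[[[0,0,0],[0,0,-8.1],0.4],[[0,0,0],[0,0,-8.1],0.3],[[0,0,0],[0,0,-8.1],0.3],[[0,0,0],[0,0,-8.1],0.3],[[0,0,0],[0,0,-8.1],0.3],[[0,0,0],[0,0,-8.1],0.3],[[0,0,0],[0,0,-8.1],0.3],[[0,0,0],[0,0,-8.1],0.3]]'
python3 -m handwheel '[[[0,0,0],[0,0,-8.1],0.3],[[0,0,0],[0,0,-8.1],0.3],[[0,0,0],[0,0,-8.1],0.3],[[0,0,0],[0,0,-8.1],0.3],[[0,0,0],[0,0,0],0.3]]'
python3 - <<'E'
from h import *
import pickle
delta((.498,.0375,.24)); print(read_state()["joints"].round(2))
s=snapshot("wrist"); cv2.imwrite("pics/w7.png",s["color"]); pickle.dump(s,open("w7.pkl","wb"))
for p in [(.5726,.1433,.121),(.498,.0375,.112)]: print(proj(s,p))
E
```

```text
clock: 9.35
tcp_pos: [0.4689, 0.1775, 0.2369]
orientation: [0.0, 0.782, 0.623, -0.0]
force: [1.0, 0.0, 0.2]
gripper_width: 0.0509
clock: 10.15
tcp_pos: [0.49, 0.0695, 0.2368]
orientation: [-0.0, 0.515, 0.857, -0.0]
force: [-0.6, 0.8, -0.2]
gripper_width: 0.0516
clock: 10.95
tcp_pos: [0.49, 0.0695, 0.2368]
orientation: [-0.0, -0.024, 1.0, 0.0]
force: [0.4, 0.2, 0.1]
gripper_width: 0.0253
clock: 11.45
tcp_pos: [0.49, 0.0695, 0.2368]
orientation: [-0.0, -0.3, 0.954, 0.0]
force: [0.4, -0.6, -0.5]
gripper_width: 0.0256
t 11.45 tcp [0.49   0.0695 0.2368] yawy 124.9 z [-0.  0. -1.] F [ 0.37 -0.58 -0.53] w 0.0256 q6 -2.11
move cm tool [ 1.18 -3.08 -0.32]
[ 0.07  0.17  1.67  0.    1.3  -2.11]
(np.float64(328.72897173811145), np.float64(369.51942069945017))
(np.float64(268.78086469297466), np.float64(213.02514927380207))
```

View pics/w7.png

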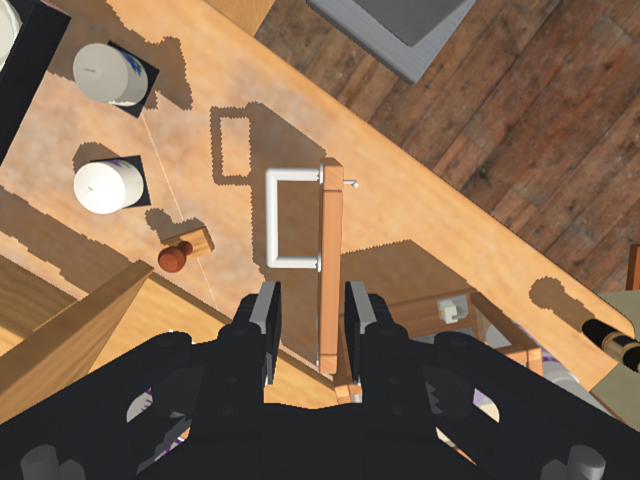

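The wrist view shows the handle bar at u≈271 between v≈172 and 265, the leaf top at u 320–342, its hinge end at v≈373 and its free end at v≈160.

```bash
python3 - <<'E'
from h import *
import pickle
s=pickle.load(open("w7.pkl","rb"))
# white handle mask
hsv=cv2.cvtColor(s["color"],cv2.COLOR_BGR2HSV)
m=((hsv[...,1]<40)&(hsv[...,2]>150)).astype(np.uint8); m[:160]=0;m[275:]=0;m[:,:260]=0;m[:,325:]=0
for v in (185,200,220,240,250): 
    x=np.where(m[v])[0]; print(v,x.min(),x.max())
A=onz(s,271,174,.112);B=onz(s,271,264,.112); print("bar",A,B,np.linalg.norm(A-B))
F=onz(s,333,163,.121);H=onz(s,330,371,.121); print("leaf",F,H,np.linalg.norm(F-H)); 
d=(F-H)/np.linalg.norm(F-H); print("dir",np.degrees(np.arctan2(d[1],d[0]))%360, "bar dir",np.degrees(np.arctan2(*(A-B)[1::-1]))%360,"hinge",H-d*.003)
n=np.array([-d[1],d[0],0])
M=H-d*.003+d*.124+n*.043; print("mid pred",M,"meas",(A+B)/2)
m=(A+B)/2; delta((m[0],m[1],.24))
# case
for p in [(537,352),(345,385)]: print(onz(s,*p,.124))
E
```

```text
185 266 276
200 266 276
220 266 277
240 267 277
250 267 277
bar [0.47394746 0.02356062 0.112     ] [0.52925464 0.05999009 0.112     ] 0.06622681726351506
leaf [0.44281193 0.05386999 0.121     ] [0.57310031 0.14487318 0.121     ] 0.1589233816437356
dir 214.93334178265775 bar dir 213.37190924566536 hinge [0.57555976 0.14659105 0.121     ]
mid pred [0.49852502 0.04033359 0.121     ] meas [0.50160105 0.04177535 0.112     ]
t 11.5 tcp [0.4901 0.0695 0.2368] yawy 124.6 z [-0.  0. -1.] F [-0.41  0.66  0.81] w 0.0258 q6 -2.11
move cm tool [ 0.63 -2.94 -0.32]
[0.46836934 0.26250524 0.124     ]
[0.57493078 0.16035502 0.124     ]
```

```bash
python3 -m handwheel '[[[0.6,-2.9,0],[0,0,0],0.3],[[0,0,3],[0,0,0],0.3],[[0,0,3],[0,0,0],0.3],[[0,0,2],[0,0,0],0.3],[[0,0,0],[0,0,0],0.3],[[0,0,0],[0,0,0],0.3]]'
python3 - <<'E'
from h import *
delta((.5006,.0412,.095))
s=snapshot("wrist"); cv2.imwrite("pics/w8.png",s["color"])
E
```

```text
clock: 12.1
tcp_pos: [0.502, 0.0423, 0.1575]
orientation: [0.0, -0.298, 0.955, -0.0]
force: [-0.4, -0.4, 0.0]
gripper_width: 0.026
t 12.1 tcp [0.502  0.0423 0.1575] yawy 124.7 z [ 0. -0. -1.] F [-0.4  -0.4   0.05] w 0.026 q6 -2.16
move cm tool [ 0.18 -0.01  6.25]
```

View pics/w8.png

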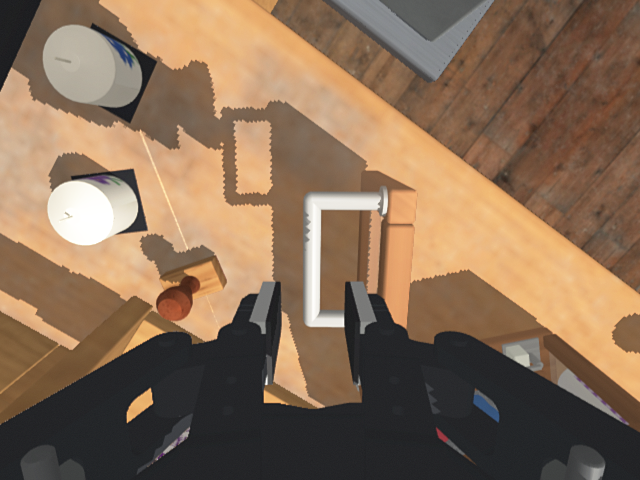

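```bash
python3 -m handwheel '[[[0.2,0,2],[0,0,0],0.3],[[0,0,1.5],[0,0,0],0.3],[[0,0,0],[0,0,0],0.3]]'
python3 -m handwheel '[[[0,0,1],[0,0,0],0.3],[[0,0,1],[0,0,0],0.3],[[0,0,0.8],[0,0,0],0.3],[[0,0,0],[0,0,0],0.3]]'
python3 - <<'E'
from h import *
delta((.5006,.0412,.095))
s=snapshot("wrist"); cv2.imwrite("pics/w9.png",s["color"])
E
```

```text
clock: 12.45
tcp_pos: [0.4999, 0.0412, 0.1215]
orientation: [-0.0, -0.299, 0.954, 0.0]
force: [-0.4, -0.1, 0.9]
gripper_width: 0.0259
clock: 12.85
tcp_pos: [0.4997, 0.0412, 0.0928]
orientation: [-0.001, -0.299, 0.954, 0.0]
force: [-0.4, -0.3, -0.2]
gripper_width: 0.0257
t 12.85 tcp [0.4997 0.0412 0.0928] yawy 124.8 z [-0.002  0.    -1.   ] F [-0.37 -0.29 -0.24] w 0.0257 q6 -2.17
move cm tool [-0.08 -0.05 -0.22]
```

View pics/w9.png

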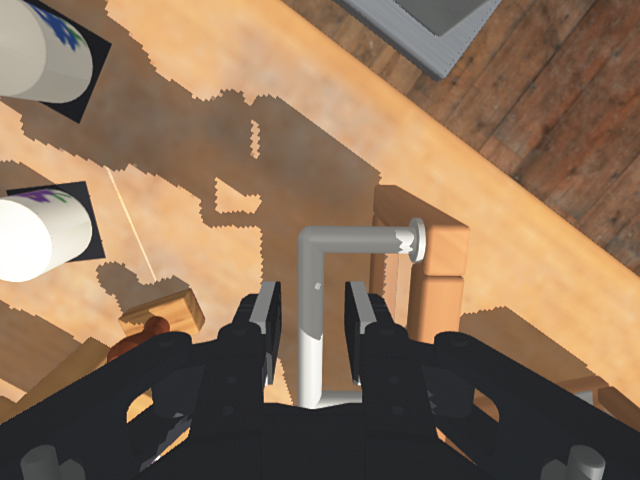

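The bar at u≈312 is straddled, with one finger in the slot. I'm taking up the slack and swinging the door along its arc with the outer finger.

```bash
python3 -m handwheel '[[[0,0.7,0],[0,0,0],0.3],[[0.3,1.1,0],[0,0,5],0.3],[[0.3,1.1,0],[0,0,5],0.3]]'
python3 -m handwheel '[[[0.3,1.1,0],[0,0,5],0.3],[[0.3,1.1,0],[0,0,5],0.3],[[0.3,1.1,0],[0,0,5],0.3],[[0.3,1.1,0],[0,0,5],0.3]]'
python3 - <<'E'
from h import *
delta(None)
s=snapshot("wrist"); cv2.imwrite("pics/w10.png",s["color"])
E
```

```text
clock: 13.2
tcp_pos: [0.4791, 0.0627, 0.0942]
orientation: [0.0, -0.213, 0.977, -0.0]
force: [1.1, 0.6, 0.3]
gripper_width: 0.0254
clock: 13.6
tcp_pos: [0.4547, 0.1012, 0.0943]
orientation: [0.001, -0.04, 0.999, 0.0]
force: [1.0, -1.0, -0.3]
gripper_width: 0.0253
t 13.6 tcp [0.4547 0.1012 0.0943] yawy 94.6 z [ 0.001  0.    -1.   ] F [ 1.04 -0.99 -0.3 ] w 0.0253 q6 -1.51
```

View pics/w10.png

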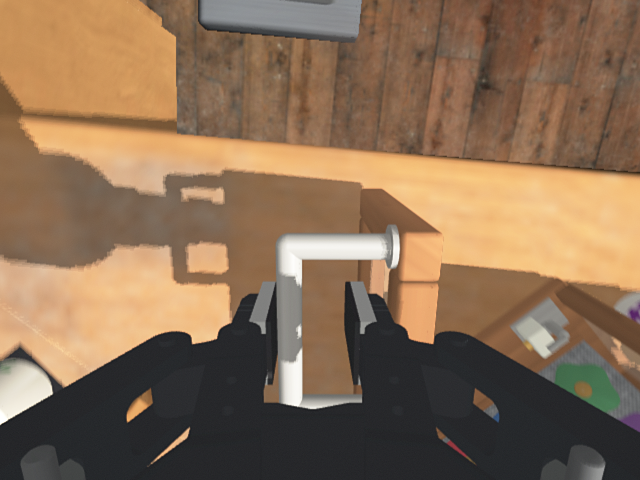

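The door follows, with the bar resting on the outer finger at u≈290. I'm continuing.

```bash
python3 -m handwheel '[[[0.3,1.1,0],[0,0,5],0.3],[[0.3,1.1,0],[0,0,5],0.3],[[0.3,1.1,0],[0,0,5],0.3],[[0.3,1.1,0],[0,0,5],0.3]]'
python3 -m handwheel '[[[0.3,1.1,0],[0,0,5],0.3],[[0.3,1.1,0],[0,0,5],0.3],[[0.3,1.1,0],[0,0,5],0.3],[[0,0,0],[0,0,0],0.3]]'
python3 - <<'E'
from h import *
delta(None)
s=snapshot("wrist"); cv2.imwrite("pics/w11.png",s["color"])
s=snapshot("scene"); cv2.imwrite("pics/s11.png",cv2.resize(s["color"][200:380,150:430],None,fx=2.8,fy=2.8))
E
```

```text
clock: 14.05
tcp_pos: [0.445, 0.1453, 0.0942]
orientation: [0.0, 0.133, 0.991, 0.0]
force: [0.9, 0.8, -0.2]
gripper_width: 0.0255
clock: 14.45
tcp_pos: [0.4481, 0.1797, 0.0941]
orientation: [0.0, 0.26, 0.966, 0.0]
force: [0.5, -0.4, 0.4]
gripper_width: 0.0259
t 14.45 tcp [0.4481 0.1797 0.0941] yawy 59.9 z [ 0.001  0.    -1.   ] F [ 0.5  -0.42  0.43] w 0.0259 q6 -0.74
```

View pics/w11.png

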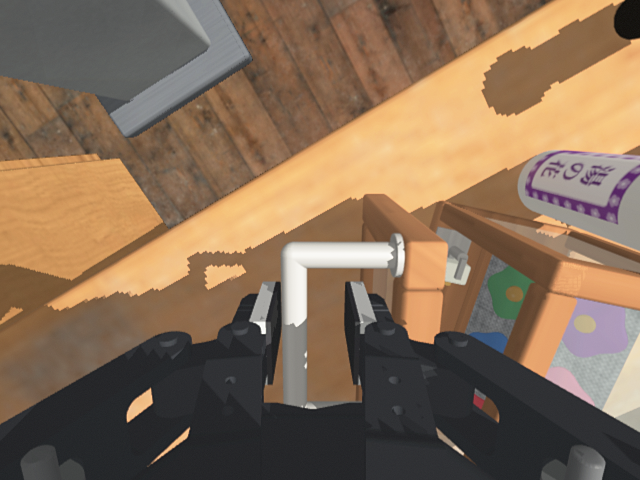

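View pics/s11.png

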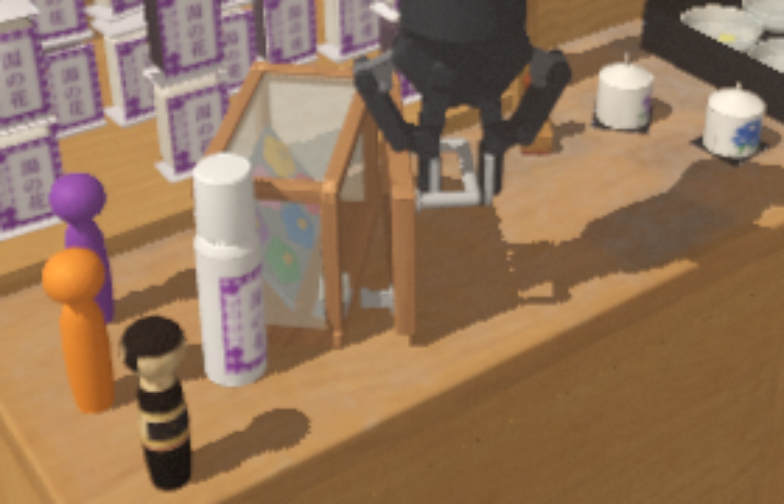

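```bash
python3 -m handwheel '[[[0.16,0.55,0],[0,0,2.5],0.3],[[0.16,0.55,0],[0,0,2.5],0.3],[[0.16,0.55,0],[0,0,2.5],0.3]]'
python3 -m handwheel '[[[0.13,0.44,0],[0,0,2],0.3],[[0,0,0],[0,0,0],0.3]]'
python3 - <<'E'
from h import *
delta(None)
s=snapshot("wrist"); cv2.imwrite("pics/w12.png",s["color"])
E
```

```text
clock: 14.85
tcp_pos: [0.4528, 0.1948, 0.0939]
orientation: [0.0, 0.323, 0.947, -0.0]
force: [0.5, -0.1, -0.1]
gripper_width: 0.0255
clock: 15.05
tcp_pos: [0.4545, 0.1992, 0.0938]
orientation: [-0.0, 0.339, 0.941, -0.0]
force: [-0.6, -0.6, -0.4]
gripper_width: 0.026
t 15.05 tcp [0.4545 0.1992 0.0938] yawy 50.4 z [-0. -0. -1.] F [-0.63 -0.56 -0.41] w 0.026 q6 -0.54
```

View pics/w12.png

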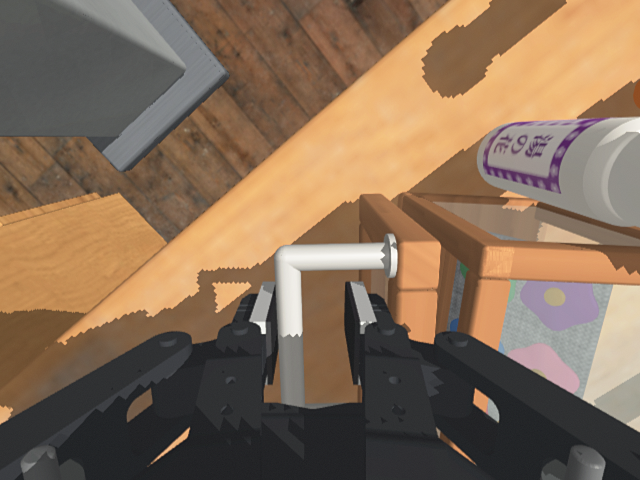

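About 6° is left. I'm pressing slowly and watching the force.

```bash
for k in 1; do python3 -m handwheel '[[[0.07,0.3,0],[0,0,1.4],0.3],[[0,0,0],[0,0,0],0.3]]'; done
python3 -m handwheel '[[[0.07,0.3,0],[0,0,1.4],0.3],[[0,0,0],[0,0,0],0.3]]'
python3 -m handwheel '[[[0.04,0.2,0],[0,0,1],0.3],[[0,0,0],[0,0,0],0.3]]'
python3 -m handwheel '[[[0,0.1,0],[0,0,0],0.3],[[0,0,0],[0,0,0],0.3]]'
python3 - <<'E'
from h import *
delta(None)
s=snapshot("wrist"); cv2.imwrite("pics/w13.png",s["color"])
E
```

```text
clock: 15.3
tcp_pos: [0.4557, 0.2019, 0.0938]
orientation: [-0.0, 0.351, 0.936, -0.0]
force: [-1.6, -3.2, 1.2]
gripper_width: 0.0258
clock: 15.5
tcp_pos: [0.4575, 0.2054, 0.0939]
orientation: [0.0, 0.363, 0.932, 0.0]
force: [-0.3, -0.2, -1.1]
gripper_width: 0.0258
clock: 15.7
tcp_pos: [0.4585, 0.2071, 0.0938]
orientation: [0.0, 0.371, 0.929, 0.0]
force: [0.4, 0.1, -0.6]
gripper_width: 0.0259
clock: 15.9
tcp_pos: [0.459, 0.2076, 0.0937]
orientation: [-0.0, 0.37, 0.929, -0.0]
force: [0.2, -0.5, -0.0]
gripper_width: 0.0257
t 15.9 tcp [0.459  0.2076 0.0937] yawy 46.5 z [-0.  0. -1.] F [ 0.18 -0.51 -0.01] w 0.0257 q6 -0.46
```

View pics/w13.png

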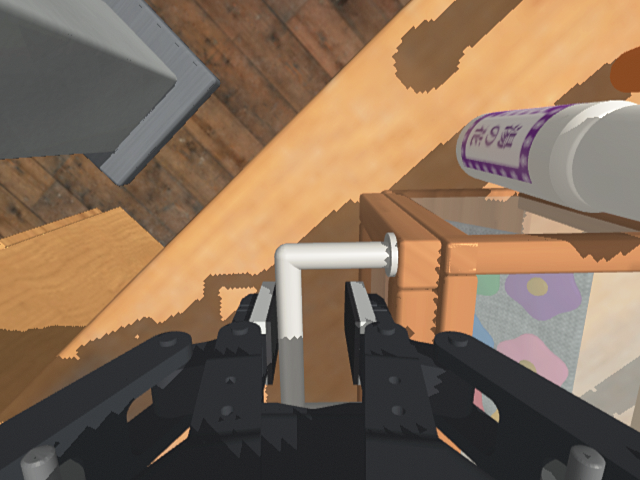

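```bash
python3 -m handwheel '[[[0,0.15,0],[0,0,0],0.3],[[0,0,0],[0,0,0],0.3]]'
python3 -m handwheel '[[[0,0.15,0],[0,0,0],0.3],[[0,0,0],[0,0,0],0.3]]'
python3 -m handwheel '[[[0,0.15,0],[0,0,0],0.3],[[0,0,0],[0,0,0],0.3]]'
```

```text
clock: 16.15
tcp_pos: [0.4593, 0.2079, 0.0936]
orientation: [-0.001, 0.37, 0.929, -0.001]
force: [-6.1, -6.6, 6.0]
gripper_width: 0.0257
clock: 16.35
tcp_pos: [0.4594, 0.2082, 0.0934]
orientation: [-0.002, 0.37, 0.929, -0.003]
force: [-15.1, -14.7, 11.5]
gripper_width: 0.0256
clock: 16.55
tcp_pos: [0.4596, 0.2084, 0.0933]
orientation: [-0.003, 0.37, 0.929, -0.004]
force: [-22.1, -23.5, 19.0]
gripper_width: 0.0254
```

The press reached 32 N with the tool hardly moving, so the door is on its stop. I'm backing off into the slack and looking.

```bash
python3 -m handwheel '[[[0,-0.45,0],[0,0,0],0.3],[[0,-0.2,0],[0,0,0],0.3],[[0,-0.2,0],[0,0,0],0.3],[[0,0,0],[0,0,0],0.3],[[0,0,0],[0,0,0],0.3]]'
python3 - <<'E'
from h import *
delta(None)
s=snapshot("wrist"); cv2.imwrite("pics/w14.png",s["color"])
s=snapshot("scene"); cv2.imwrite("pics/s14.png",cv2.resize(s["color"][200:380,150:430],None,fx=2.8,fy=2.8))
E
```

```text
clock: 17.05
tcp_pos: [0.4564, 0.2047, 0.0938]
orientation: [0.0, 0.37, 0.929, 0.0]
force: [0.1, -0.2, 0.6]
gripper_width: 0.0256
t 17.05 tcp [0.4564 0.2047 0.0938] yawy 46.5 z [ 0.  0. -1.] F [ 0.12 -0.23  0.62] w 0.0256 q6 -0.46
```

View pics/w14.png

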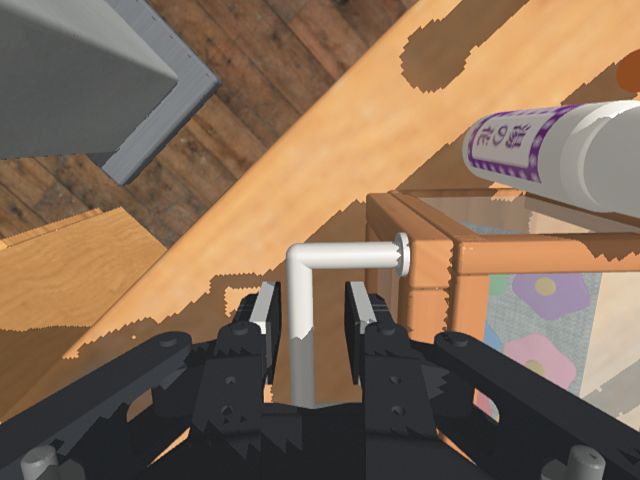

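View pics/s14.png

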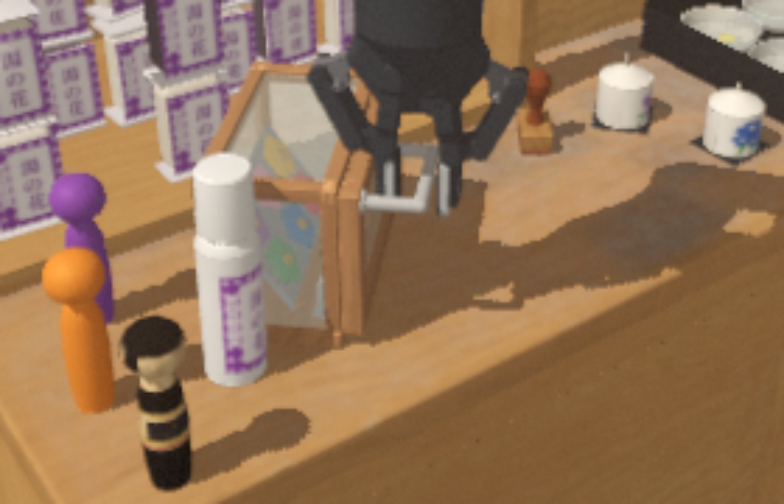

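The door stayed shut when I backed off. Now I'm bringing the inner finger onto the bar from behind for the tug.

```bash
python3 -m handwheel '[[[0,-0.3,0],[0,0,0],0.3],[[0,-0.3,0],[0,0,0],0.3],[[0,-0.2,0],[0,0,0],0.3],[[0,0,0],[0,0,0],0.3]]'
python3 -m handwheel '[[[0,-0.1,0],[0,0,0],0.3],[[0,0,0],[0,0,0],0.3]]'
python3 - <<'E'
from h import *
delta(None)
s=snapshot("wrist"); cv2.imwrite("pics/w15.png",s["color"][200:450,200:480])
E
```

```text
clock: 17.55
tcp_pos: [0.4506, 0.1986, 0.0938]
orientation: [-0.0, 0.371, 0.929, -0.0]
force: [-0.3, 0.3, -0.2]
gripper_width: 0.0255
clock: 17.75
tcp_pos: [0.4501, 0.198, 0.0938]
orientation: [-0.0, 0.37, 0.929, -0.0]
force: [0.5, -0.2, -0.4]
gripper_width: 0.0257
t 17.75 tcp [0.4501 0.198  0.0938] yawy 46.5 z [-0. -0. -1.] F [ 0.45 -0.21 -0.43] w 0.0257 q6 -0.47
```

View pics/w15.png

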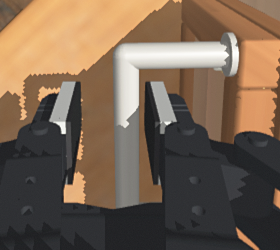

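```bash
python3 -m handwheel '[[[0,-0.1,0],[0,0,0],0.3],[[0,-0.1,0],[0,0,0],0.3],[[0,0,0],[0,0,0],0.3]]'
python3 -m handwheel '[[[0,-0.05,0],[0,0,0],0.3],[[0,0,0],[0,0,0],0.3]]'
python3 -m handwheel '[[[0,-0.05,0],[0,0,0],0.3],[[0,0,0],[0,0,0],0.3]]'
```

```text
clock: 18.1
tcp_pos: [0.4486, 0.1966, 0.0938]
orientation: [-0.0, 0.37, 0.929, -0.0]
force: [-0.1, -0.6, -0.9]
gripper_width: 0.0258
clock: 18.3
tcp_pos: [0.4484, 0.1963, 0.0938]
orientation: [0.0, 0.37, 0.929, 0.0]
force: [-0.4, -0.8, -0.6]
gripper_width: 0.0258
clock: 18.5
tcp_pos: [0.448, 0.1959, 0.0938]
orientation: [-0.0, 0.37, 0.929, -0.0]
force: [0.5, -0.5, 0.1]
gripper_width: 0.0251
```

```bash
python3 -m handwheel '[[[0,-0.05,0],[0,0,0],0.3],[[0,0,0],[0,0,0],0.3]]'
python3 -m handwheel '[[[0,-0.05,0],[0,0,0],0.3],[[0,0,0],[0,0,0],0.3]]'
python3 -m handwheel '[[[0,-0.05,0],[0,0,0],0.3],[[0,0,0],[0,0,0],0.3]]'
python3 - <<'E'
from h import *
s=snapshot("wrist"); cv2.imwrite("pics/w16.png",s["color"][200:450,200:480])
E
```

```text
clock: 18.7
tcp_pos: [0.4477, 0.1955, 0.0938]
orientation: [0.0, 0.37, 0.929, 0.0]
force: [-0.1, 0.4, 0.2]
gripper_width: 0.0256
clock: 18.9
tcp_pos: [0.4473, 0.1952, 0.0938]
orientation: [0.0, 0.37, 0.929, 0.0]
force: [1.1, 0.2, 0.1]
gripper_width: 0.0257
clock: 19.1
tcp_pos: [0.4471, 0.1948, 0.0938]
orientation: [0.0, 0.37, 0.929, 0.0]
force: [0.9, 0.5, -0.7]
gripper_width: 0.0256
```

View pics/w16.png

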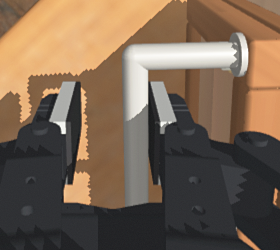

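```bash
python3 -m handwheel '[[[0,-0.05,0],[0,0,0],0.3],[[0,0,0],[0,0,0],0.3]]'
python3 -m handwheel '[[[0,-0.05,0],[0,0,0],0.3],[[0,0,0],[0,0,0],0.3]]'
```

```text
clock: 19.35
tcp_pos: [0.4469, 0.1946, 0.0939]
orientation: [0.0, 0.37, 0.929, 0.0]
force: [4.0, 1.4, -1.6]
gripper_width: 0.0256
clock: 19.55
tcp_pos: [0.4468, 0.1943, 0.0939]
orientation: [0.0, 0.37, 0.929, 0.001]
force: [5.4, 3.8, -3.4]
gripper_width: 0.0259
```

The pull along the door normal is about 6.5 N and the tool has stalled. I'm holding it there.

```bash
python3 -m handwheel '[[[0,0,0],[0,0,0],0.3],[[0,0,0],[0,0,0],0.3],[[0,0,0],[0,0,0],0.3]]'
python3 -m handwheel '[[[0,0,0],[0,0,0],0.3],[[0,0,0],[0,0,0],0.3],[[0,0,0],[0,0,0],0.3]]'
python3 - <<'E'
from h import *
delta(None); s=snapshot("wrist"); cv2.imwrite("pics/w17.png",s["color"])
E
```

```text
clock: 19.85
tcp_pos: [0.4467, 0.1943, 0.0939]
orientation: [0.0, 0.37, 0.929, 0.0]
force: [5.8, 3.6, -2.7]
gripper_width: 0.0256
clock: 20.15
tcp_pos: [0.4468, 0.1943, 0.0939]
orientation: [0.0, 0.37, 0.929, 0.0]
force: [5.1, 3.7, -2.3]
gripper_width: 0.0257
t 20.15 tcp [0.4468 0.1943 0.0939] yawy 46.5 z [ 0.001  0.001 -1.   ] F [ 5.1  3.7 -2.3] w 0.0257 q6 -0.48
```

View pics/w17.png

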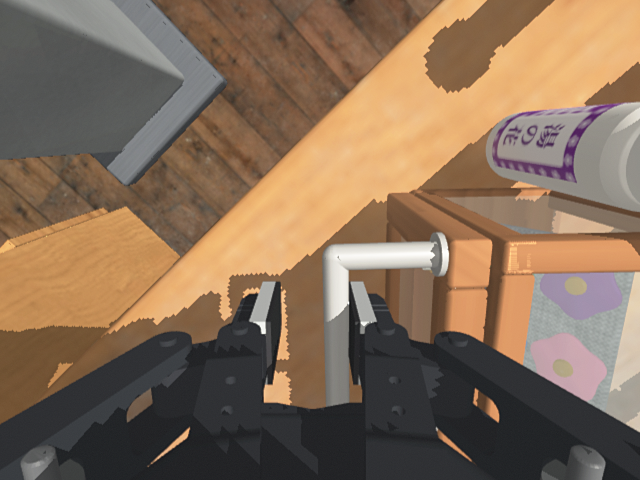

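The catch held about 6.2 N for over 0.8 s with no movement. I'm centring the fingers and withdrawing straight up.

```bash
python3 -m handwheel '[[[0,0.4,0],[0,0,0],0.3],[[0,0.4,0],[0,0,0],0.3],[[0,0,0],[0,0,0],0.3]]'
python3 -m handwheel '[[[0,0,-1],[0,0,0],0.3],[[0,0,-2],[0,0,0],0.3],[[0,0,-3],[0,0,0],0.3],[[0,0,-3],[0,0,0],0.3],[[0,0,-3],[0,0,0],0.3],[[0,0,-2],[0,0,0],0.3],[[0,0,0],[0,0,0],0.3]]'
python3 - <<'E'
from h import *
delta(None); s=snapshot("wrist"); cv2.imwrite("pics/w18.png",s["color"])
s=snapshot("scene"); cv2.imwrite("pics/s18.png",cv2.resize(s["color"][200:380,150:430],None,fx=2.8,fy=2.8))
E
```

```text
clock: 20.5
tcp_pos: [0.4519, 0.2002, 0.0937]
orientation: [-0.0, 0.37, 0.929, -0.0]
force: [0.3, 0.3, -0.6]
gripper_width: 0.0254
clock: 21.2
tcp_pos: [0.4525, 0.2002, 0.2371]
orientation: [0.002, 0.37, 0.929, 0.002]
force: [0.6, -0.4, -0.7]
gripper_width: 0.026
t 21.2 tcp [0.4525 0.2002 0.2371] yawy 46.5 z [ 0.005  0.002 -1.   ] F [ 0.64 -0.39 -0.74] w 0.026 q6 -0.47
```

View pics/w18.png

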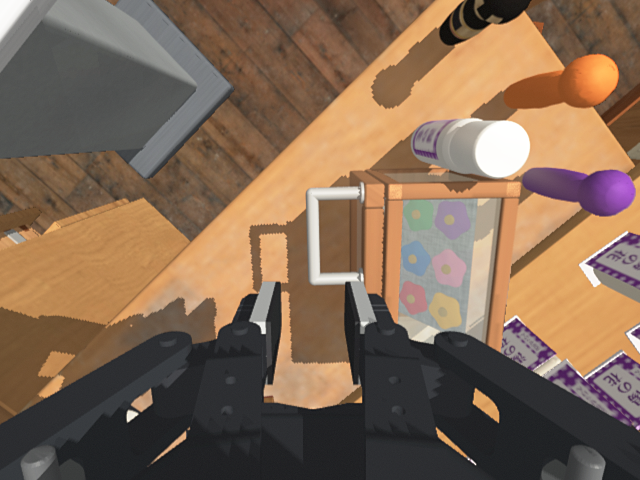

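View pics/s18.png

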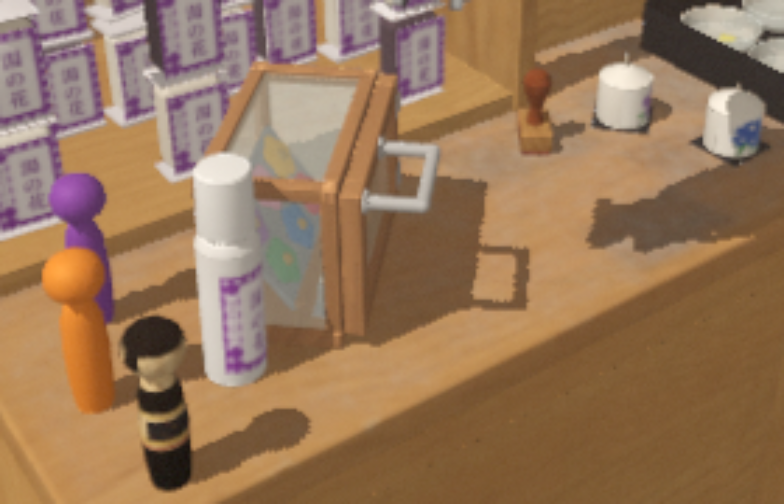

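The door sits flush with the case front. The doll is upright at about (.427,.398), roughly 0.29 m from the hinge. The bystanders look unmoved and the gripper is clear, so I'm handing in.

```bash
python3 -c "
from plant import hand_in; print(hand_in())"
```

```text
the job is handed in; nothing more can be done
None
```

The job is handed in: the doll is moved clear, and the glass door is shut and held its catch when tugged. It took about 21 s of the 61 s allowed.

- **Doll:** I lifted the black-headed doll by its head and stood it at the front-left of the counter, at about (0.427, 0.398) m. That is about 0.29 m from the hinge, against the 0.185 m needed, and the last picture shows it upright.
- **Closing:** I swung the door shut by its handle and pressed it against its stop, peaking at about 32 N. It stayed shut when I backed off.
- **Tug:** I pulled outwards with about 6 N for roughly 0.8 s. The door did not move beyond about 1 mm of play, so no second press was needed.
- **Last checks:** The final pictures show the door flush with the case and the bottle, candles and stamp upright and apparently where they were. The gripper was clear with no contact force. I judged the final door angle and the bystanders by eye only, without measuring them again.

No checks failed or disagreed.

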